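# Press the proud copper contact home

## Robot

A 6-joint arm with a two-finger parallel gripper is mounted at the origin on the work surface. World frame = base frame: x ahead of the robot, y to its left, z up, the work surface at z = 0. Lengths are in m, angles in rad, forces in N, time in s.
With the tool pointing down it reaches from about 0.35 to 0.975 m from the base axis. Payload 4.9 kg.
Tool frame: the origin (TCP) lies midway between the tips of the shut fingers; the grasp point (between the pads) lies 19 mm behind it; z points along the fingers, y is the line along which they close (so a half turn about z gives the same grasp; the last joint's range is limited). The gripper opens to 85 mm and grips with 20 to 120 N. Pads are 22 mm wide; open, the fingers measure 114 mm over their backs; the gripper's body (76 mm by 85 mm) begins 54 mm behind the grasp point. The pads swing forward as they close: fully open they stand 13 mm farther back than shut.
Start: joints at [1.111, 0.053, 1.613, -0, 1.476, -0.119], TCP at [0.209, 0.589, 0.231] pointing down, gripper open.
Joint ranges: [-3.01, 3.01], [-1.01, 2.22], [0.06, 2.58], [-1.02, 4.17], [0.09, 2.62], [-3.14, 3.14]. Speed limits (rad/s): [2.57, 2.57, 3.14, 3.14, 3.14, 3.14].

## Interface

Orientations are given as a rotation vector (axis times angle).
In Python, from station import ctrl gives the robot as it stands.
- The arm moves only by the shell command python3 -m handwheel 'ROWS' [FORCE]. ROWS is JSON, a list of rows, each an object with "gripper": the gripper command: -1 is fully open, 1 is shut, values between are in proportion; "offset": the shift along the tool's x, y, z in mm, a list of three; "rotation": the turn, a rotation vector about the tool's x, y, z in rad, a list of three. A call has exactly 8 rows; each row is the pose to reach, as a shift and turn from the pose commanded when the call began, along the tool's axes at that moment; what a row does not reach only later rows make up. A row lasts 1/8 s, in which the tool goes at most 62.5 mm and 10.7 degrees, less where a joint would pass 70% of its speed; a pose out of reach is approached as far as the arm can. A call with a gripper value outside its range is refused whole. The fingers move at their own pace and stop on an object; FORCE is the grip in N (left out, the last holds). Time passes only in rows, so rows that repeat a pose let the fingers close, or fill a call up. It gives the time, the measured TCP pose, the force, the opening and the grip force at its end, in the units of the state.
- ctrl.get_obs(): the state, without advancing time (a new reading comes with each control period).
- ctrl.get_image(name): name is "side" or "top"; returns a dict with "image" (384x512x3 uint8, red, green, blue), "fovy" (degrees; the focal length in pixels is half the picture's height over the tangent of half this angle, whatever the lens; pixels are square), "cx", "cy" (the principal point, pixels), "xyz" and "attitude" of the camera in the world. Camera axes: x right, y up, looking along -z (the intrinsics and any distortion apply to the point x, -y, -z); pixel columns grow to the right and rows downward; lengths in m; the calibration is good to about 2 mm. A picture is of the moment at which its call begins. There is no depth.
- ctrl.finish_job(): hands the job in; it is judged then, once.
The state is a dict: "t": time; "q": joint angles; "dq": joint speeds; "effort": joint torques, N m; "tool_pos": TCP position; "tool_rot": TCP orientation; "contact_force": force on the tool from outside, world axes, zero at the start; "wrist_torque": the same for the moment, N m; "opening": finger opening in m; "grip_force": force on a finger pad.
Only numpy, scipy, OpenCV 4.12 (cv2) and the standard library are available. Lean on these libraries where they do the work, as an engineer would, in place of code of your own. Each camera call takes 0.05 s, during which the arm holds its last target. There are 200 camera calls.

## Task

In the assembly fixture stand four black switch housings; on one of them the copper contact sticks up higher than on the others. Press that contact gently down with your fingertips until it stops, fully home like the other three, then draw your hand back. Pick nothing up: the housing stays in its nest, the other housings are not touched, and the parts and tools around them stay where they are.

Things in the scene. Friction and masses are not known exactly. Their poses are not given: they have to be found in the camera images.
- housing_proud: The black open-topped switch housing whose copper contact stands proud; 64 (x) x 52 (y) mm, rim 42 mm above its origin, 100 to 180 g. Origin: centre of its underside, z up. Loose: it sits in one of the fixture's four nests (which one changes) with 1 mm play all round, its underside 15 mm above the table, its axes parallel to the fixture's.
- contact_top (a point): Centre of the top face of the proud copper contact bridge, moving with it: a flat pad 40 mm along the housing's x, 22 mm along its y, 3 mm thick, on two legs, with two small silver tips 0.5 mm high, over the middle of the housing. When fully home its top is 44 mm above the housing's origin (2 mm above the rim, 59 mm above the table); at the start it stands 12 to 16 mm higher.
- contact (a joint): How far that contact has been pushed straight down, in m: 0 is fully raised, 0.016 is fully home against a hard stop; starts between 0 and 0.004. It slides stiffly at about 5 N (a little more when pushed faster), does not spring back and stays where it is left. The moulding cracks above 45 N of push: press at 10 to 20 mm/s, as a quicker blow against the stop can exceed that.
- fixture: Aluminium assembly fixture fixed to the bench: plate 150 (x) x 390 (y) x 15 mm with four nests in a row along its y, 80 mm apart, formed by white plastic bars and ribs whose tops are 25 mm above the table. Origin: centre of its underside; nest centres at y = -120, -40, 40, 120 mm, x = 0.
- grease_jar: Bystander: small jar with a yellow cap, 54 mm across, 60 mm high, standing about 0.12 m beyond the row of housings (fixture +x). Origin: centre of its underside.
- tape_roll: Bystander: yellow ring of tape lying flat, 72 mm across, 20 mm high, about 0.12 m beyond the row of housings. Origin: centre of its underside.
- screwdriver: Bystander: screwdriver with an orange handle, 190 mm long, lying on the bench left of the fixture (+y). Origin: under its middle.
- contact_bin: Bystander: small open blue bin with copper contacts, 110 x 140 x 55 mm, right of the fixture (-y). Origin: centre of its underside.
- housing_a: Another black housing of the same size in another nest of the fixture; its copper contact is already fully home (pad top 44 mm above its origin). Origin: centre of its underside. To be left alone.
- housing_b: Another black housing of the same size in another nest of the fixture; its copper contact is already fully home (pad top 44 mm above its origin). Origin: centre of its underside. To be left alone.
- housing_c: Another black housing of the same size in another nest of the fixture; its copper contact is already fully home (pad top 44 mm above its origin). Origin: centre of its underside. To be left alone.

How it is judged:
By the outcome, as a careful person would: the job done as asked, in the order asked, and still so for the second after the job is handed in, with the robot touching nothing.
It also fails if it takes over 30 s, if anything falls off the work surface, if the arm or the gripper's body presses on something with over 40 N, if the wrist force passes 120 N, or if a joint passes its speed limit or range.

## Working session

There is one attempt and no reset: what is moved stays moved. The work goes in short steps, Python scripts to look and compute and a shell command to move; the robot and the scene stay as the last step left them, time stands still between calls to the robot, and variables do not carry over. Pictures are saved under pics/ and viewed, at most 10 in all, crops included, and the job is handed in when it is done.

```bash
mkdir -p pics; ls
python3 - <<'E'
from station import ctrl
import cv2
for n in("top","side"):
    d=ctrl.get_image(n); cv2.imwrite(f"pics/{n}0.png",d["image"][:,:,::-1]); print({k:v for k,v in d.items() if k!="image"})
o=ctrl.get_obs(); print(o)
E
```

```text
pics
{'fovy': 53.21934361606418, 'cx': 257.8759859886928, 'cy': 193.9089920047063, 'xyz': array([ 0.34273669, -0.03850235,  1.51776159]), 'attitude': array([ 0.11740234, -0.13684437, -1.58023397])}
{'fovy': 52.097640771248585, 'cx': 259.8516910540451, 'cy': 189.78256245098362, 'xyz': array([0.53793141, 1.00672572, 1.09318557]), 'attitude': array([ 0.0538137 , -1.21803085, -2.84017105])}
{'t': 0.1, 'q': array([ 1.11101117e+00,  5.33201290e-02,  1.61415407e+00,  4.10339805e-05,
        1.47601354e+00, -1.18970940e-01]), 'dq': array([ 0.0008267 ,  0.00036412, -0.00165411,  0.00012437, -0.00064478,
        0.00028082]), 'effort': array([ 2.31330077e-04, -3.94896019e+01, -3.71366465e+01, -4.25569681e-05,
        3.83767619e-03,  2.36278095e-05]), 'tool_pos': array([0.2086283 , 0.58855197, 0.23016937]), 'tool_rot': array([-5.32670024e-01, -3.09551540e+00,  2.83418978e-03]), 'contact_force': array([ 0.59047448,  0.16616657, -0.46003769]), 'wrist_torque': array([ 0.00979872, -0.04071199,  0.00501408]), 'grip_force': 0.0, 'opening': 0.0855395863937706}
```

View pics/top0.png

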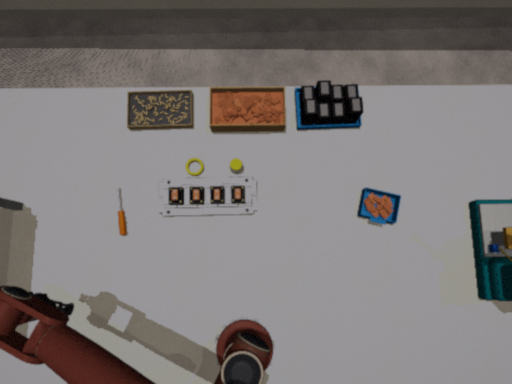

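View pics/side0.png

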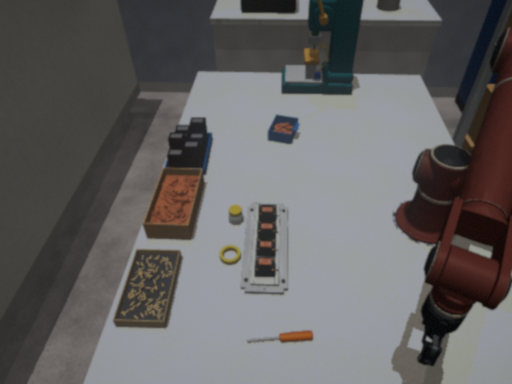

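The top view shows the fixture at about (208,197), with housings at columns 176, 197, 217 and 238 and row 195. In the side view the housings run from (267,213) to (265,265). I'll enlarge both.

Run:
```python
import cv2,numpy as np
a=cv2.imread("pics/top0.png")[170:225,152:264]; b=cv2.imread("pics/side0.png")[195:300,225:305]
cv2.imwrite("pics/top_c.png",cv2.resize(a,None,fx=7,fy=7,interpolation=cv2.INTER_CUBIC))
cv2.imwrite("pics/side_c.png",cv2.resize(b,None,fx=5.5,fy=5.5,interpolation=cv2.INTER_CUBIC))
```

```text
(no output)
```

View pics/top_c.png

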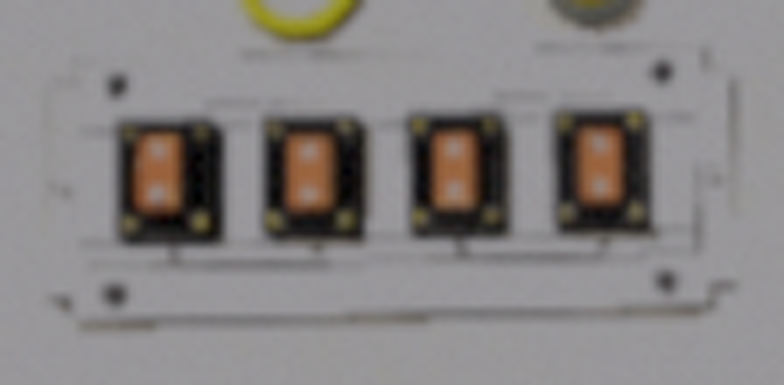

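View pics/side_c.png

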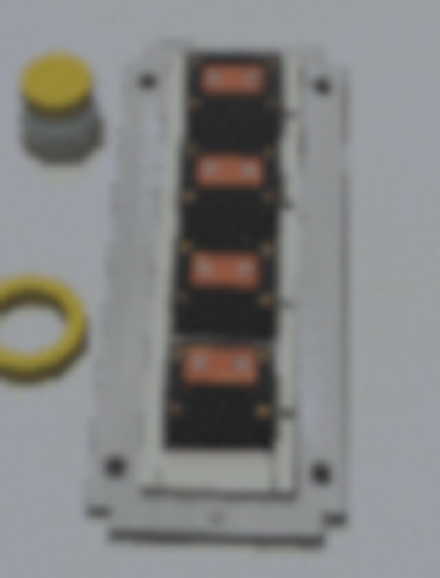

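The leftmost housing (+y end) is the proud one. Its contact is shifted about 12 px left of its housing centre in the top crop, against 3–6 px on the others, and it also sits at the housing's back edge in the side crop. Next I'll triangulate.

```bash
cat > h.py <<'E'
import numpy as np
from scipy.spatial.transform import Rotation as R
C={"top":(53.21934361606418,257.876,193.909,[0.34273669,-0.03850235,1.51776159],[0.11740234,-0.13684437,-1.58023397]),
"side":(52.097640771248585,259.8517,189.7826,[0.53793141,1.00672572,1.09318557],[0.0538137,-1.21803085,-2.84017105])}
def ray(c,p):
    f,cx,cy,x,a=C[c]; f=192/np.tan(np.radians(f)/2)
    return np.array(x),R.from_rotvec(a).apply([(p[0]-cx)/f,-(p[1]-cy)/f,-1])
def at(c,p,z):
    o,d=ray(c,p); return (o+d*(z-o[2])/d[2])
def tri(p,s):
    (o,d),(o2,d2)=ray("top",p),ray("side",s)
    k=np.linalg.lstsq(np.c_[d,-d2],o2-o,rcond=None)[0]; a,b=o+k[0]*d,o2+k[1]*d2
    return (a+b)/2,a-b
T=lambda u,v:(152+(u+.5)/7-.5,170+(v+.5)/7-.5)
S=lambda u,v:(225+(u+.5)/5.5-.5,195+(v+.5)/5.5-.5)
E
python3 - <<'E'
from h import *
np.set_printoptions(precision=4,suppress=True)
print("contact tri",tri(T(157.5,169),S(219,364)))
for p,s in((309,172),(230,269)),((455,170),(229,170)),((600,166),(233,79)): print("other",tri(T(*p),S(*s)))
print("rim centres",at("top",T(165,176.5),.057),at("side",S(220,381),.057))
h=[at("top",T(*p),.015) for p in((117,86),(661,71),(115,295),(666,282))]
g=[at("side",S(*p),.015) for p in((115,466),(148,81),(320,472),(322,86))]
for q in(h,g):
    q=np.array(q);m=q.mean(0); d=(q[0]-q[1]+q[2]-q[3]); y=np.arctan2(-d[0],d[1])
    print("holes",m,"yaw",y,"nest",m+120e-3*np.array([-np.sin(y),np.cos(y),0]))
for n,z in("top",.073),: print(at(n,T(157.5,169),z))
from station import ctrl
print(R.from_rotvec(ctrl.get_obs()["tool_rot"]).as_matrix())
E
```

```text
contact tri (array([0.5818, 0.2613, 0.0733]), array([ 0.002 , -0.0003,  0.0003]))
other (array([0.5803, 0.181 , 0.0603]), array([ 0.0039, -0.0005,  0.0006]))
other (array([0.5827, 0.1009, 0.0588]), array([-0.0002,  0.    , -0.    ]))
other (array([0.584 , 0.0211, 0.0587]), array([-0.0002,  0.    , -0.    ]))
rim centres [0.5813 0.2604 0.057 ] [0.5803 0.2616 0.057 ]
holes [0.5829 0.1417 0.015 ] yaw 0.013603954432965023 nest [0.5813 0.2617 0.015 ]
holes [0.5824 0.1386 0.015 ] yaw 0.013692432658927275 nest [0.5808 0.2586 0.015 ]
[0.5828 0.2613 0.073 ]
[[-0.9425  0.3343 -0.0009]
 [ 0.3343  0.9425 -0.0017]
 [ 0.0003 -0.0019 -1.    ]]
```

```bash
python3 -m handwheel '[{"gripper":1,"offset":[-52,-21,11],"rotation":[0,0,0.152]},{"gripper":1,"offset":[-104,-42,22],"rotation":[0,0,0.304]},{"gripper":1,"offset":[-156,-62,33],"rotation":[0,0,0.456]},{"gripper":1,"offset":[-208,-83,45],"rotation":[0,0,0.608]},{"gripper":1,"offset":[-260,-104,56],"rotation":[0,0,0.76]},{"gripper":1,"offset":[-311,-125,67],"rotation":[0,0,0.912]},{"gripper":1,"offset":[-363,-146,79],"rotation":[0,0,1.064]},{"gripper":1,"offset":[-415,-166,90],"rotation":[0,0,1.216]}]' 20
cat > where.py <<'E'
from h import *
from station import ctrl
o=ctrl.get_obs(); M=R.from_rotvec(o["tool_rot"])
np.set_printoptions(precision=4,suppress=True)
print(o["t"],o["tool_pos"],o["contact_force"],o["opening"]); print(M.as_matrix())
print("offset to 30mm above contact, mm",1e3*M.inv().apply(np.array([.5817,.261,.103])-o["tool_pos"]))
y=.0136; D=R.from_matrix(np.array([[-np.sin(y),np.cos(y),0],[np.cos(y),np.sin(y),0],[0,0,-1]]).T)
print("turn to ideal",(M.inv()*D).as_rotvec())
E
python3 where.py
```

```text
t: 1.1
tool_pos: [0.5454, 0.2923, 0.1404]
tool_rot: [-2.211, -2.231, 0.001]
contact_force: [0.2, 0.4, 0.2]
opening: -0.0
grip_force: 0.0
1.1 [0.5454 0.2923 0.1404] [0.2133 0.4301 0.223 ] -1.7580613748826817e-05
[[-0.0089  1.     -0.0008]
 [ 1.      0.0089 -0.0002]
 [-0.0001 -0.0008 -1.    ]]
offset to 30mm above contact, mm [-31.6653  36.0992  37.3465]
turn to ideal [-0.0008  0.0001 -0.0047]
```

```bash
python3 -m handwheel '[{"gripper":1,"offset":[-8,9,6],"rotation":[0,0,0]},{"gripper":1,"offset":[-16,18,13],"rotation":[0,0,0]},{"gripper":1,"offset":[-24,27,20],"rotation":[0,0,0]},{"gripper":1,"offset":[-32,36,27],"rotation":[0,0,0]},{"gripper":1,"offset":[-32,36,32],"rotation":[0,0,0]},{"gripper":1,"offset":[-32,36,37],"rotation":[0,0,0]},{"gripper":1,"offset":[-32,36,37],"rotation":[0,0,0]},{"gripper":1,"offset":[-32,36,37],"rotation":[0,0,0]}]' && python3 where.py
python3 - <<'E'
from station import ctrl
import cv2,numpy as np
a=ctrl.get_image("top")["image"][170:225,152:264,::-1]; b=ctrl.get_image("side")["image"][205:285,225:305,::-1]
a=cv2.resize(a,(448,220),interpolation=2); b=cv2.resize(b,(350,350),interpolation=2)
c=np.zeros((350,798,3),np.uint8); c[:220,:448]=a; c[:,448:]=b; cv2.imwrite("pics/above.png",c)
E
```

```text
t: 2.1
tool_pos: [0.5809, 0.2627, 0.1046]
tool_rot: [2.205, 2.237, 0.001]
contact_force: [0.4, -0.2, -0.1]
opening: -0.0003
grip_force: 0.0
2.1 [0.5809 0.2627 0.1046] [ 0.3622 -0.2063 -0.1267] -0.00031214092867519027
[[-0.0145  0.9999  0.0003]
 [ 0.9999  0.0145  0.0001]
 [ 0.0001  0.0003 -1.    ]]
offset to 30mm above contact, mm [-1.7196  0.7651  1.5538]
turn to ideal [ 0.0003 -0.0001  0.0009]
```

View pics/above.png

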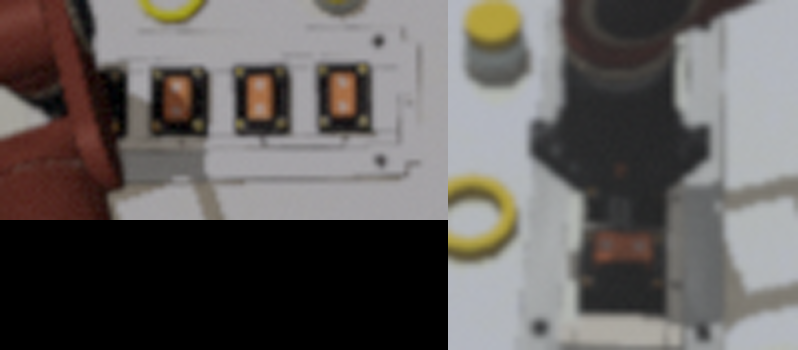

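The side crop shows the shut fingertips at about (620,215), right above the proud contact at (623,247) and centred on it. I'll come down to just above it.

```bash
python3 -m handwheel '[{"gripper":1,"offset":[-1.7,0.8,4],"rotation":[0,0,0]},{"gripper":1,"offset":[-1.7,0.8,8],"rotation":[0,0,0]},{"gripper":1,"offset":[-1.7,0.8,12],"rotation":[0,0,0]},{"gripper":1,"offset":[-1.7,0.8,16],"rotation":[0,0,0]},{"gripper":1,"offset":[-1.7,0.8,19],"rotation":[0,0,0]},{"gripper":1,"offset":[-1.7,0.8,22],"rotation":[0,0,0]},{"gripper":1,"offset":[-1.7,0.8,24],"rotation":[0,0,0]},{"gripper":1,"offset":[-1.7,0.8,25],"rotation":[0,0,0]}]' && python3 where.py
```

```text
t: 3.2
tool_pos: [0.5818, 0.2607, 0.0792]
tool_rot: [-2.206, -2.237, 0.0]
contact_force: [-0.7, -0.8, 0.3]
opening: 0.0001
grip_force: 0.0
3.2 [0.5818 0.2607 0.0792] [-0.7023 -0.7909  0.3099] 0.00013345277328987655
[[-0.014   0.9999 -0.    ]
 [ 0.9999  0.014  -0.    ]
 [-0.     -0.     -1.    ]]
offset to 30mm above contact, mm [  0.2834  -0.0836 -23.8081]
turn to ideal [-0.      0.      0.0004]
```

```bash
python3 -m handwheel '[{"gripper":1,"offset":[0,0,1.8],"rotation":[0,0,0]},{"gripper":1,"offset":[0,0,3.6],"rotation":[0,0,0]},{"gripper":1,"offset":[0,0,5.4],"rotation":[0,0,0]},{"gripper":1,"offset":[0,0,7.2],"rotation":[0,0,0]},{"gripper":1,"offset":[0,0,9],"rotation":[0,0,0]},{"gripper":1,"offset":[0,0,10.8],"rotation":[0,0,0]},{"gripper":1,"offset":[0,0,12.6],"rotation":[0,0,0]},{"gripper":1,"offset":[0,0,14.4],"rotation":[0,0,0]}]'
```

```text
t: 4.2
tool_pos: [0.5818, 0.2607, 0.0649]
tool_rot: [2.206, 2.237, 0.0]
contact_force: [-1.7, -0.8, 4.9]
opening: -0.0003
grip_force: 2.5
```

Friction is 5 N, so the contact is sliding. I'll go on more slowly towards the stop.

```bash
python3 -m handwheel '[{"gripper":1,"offset":[0,0,1.3],"rotation":[0,0,0]},{"gripper":1,"offset":[0,0,2.6],"rotation":[0,0,0]},{"gripper":1,"offset":[0,0,3.9],"rotation":[0,0,0]},{"gripper":1,"offset":[0,0,5],"rotation":[0,0,0]},{"gripper":1,"offset":[0,0,5.2],"rotation":[0,0,0]},{"gripper":1,"offset":[0,0,5.2],"rotation":[0,0,0]},{"gripper":1,"offset":[0,0,5.2],"rotation":[0,0,0]},{"gripper":1,"offset":[0,0,5.2],"rotation":[0,0,0]}]'
```

```text
t: 5.2
tool_pos: [0.5819, 0.2607, 0.0597]
tool_rot: [2.206, 2.237, 0.0]
contact_force: [-1.6, -1.1, 3.4]
opening: 0.0001
grip_force: 1.9
```

```bash
python3 -m handwheel '[{"gripper":1,"offset":[0,0,0.1],"rotation":[0,0,0]},{"gripper":1,"offset":[0,0,0.2],"rotation":[0,0,0]},{"gripper":1,"offset":[0,0,0.3],"rotation":[0,0,0]},{"gripper":1,"offset":[0,0,0.4],"rotation":[0,0,0]},{"gripper":1,"offset":[0,0,0.4],"rotation":[0,0,0]},{"gripper":1,"offset":[0,0,0.4],"rotation":[0,0,0]},{"gripper":1,"offset":[0,0,0.4],"rotation":[0,0,0]},{"gripper":1,"offset":[0,0,0.4],"rotation":[0,0,0]}]'
```

```text
t: 6.2
tool_pos: [0.5818, 0.2607, 0.0593]
tool_rot: [2.206, 2.237, 0.0]
contact_force: [-2.1, -0.5, 5.4]
opening: 0.0001
grip_force: 2.4
```

Not at the stop yet: the force is still only friction.

```bash
python3 -m handwheel '[{"gripper":1,"offset":[0,0,0.1],"rotation":[0,0,0]},{"gripper":1,"offset":[0,0,0.2],"rotation":[0,0,0]},{"gripper":1,"offset":[0,0,0.3],"rotation":[0,0,0]},{"gripper":1,"offset":[0,0,0.4],"rotation":[0,0,0]},{"gripper":1,"offset":[0,0,0.4],"rotation":[0,0,0]},{"gripper":1,"offset":[0,0,0.4],"rotation":[0,0,0]},{"gripper":1,"offset":[0,0,0.4],"rotation":[0,0,0]},{"gripper":1,"offset":[0,0,0.4],"rotation":[0,0,0]}]'
```

```text
t: 7.2
tool_pos: [0.5819, 0.2607, 0.0591]
tool_rot: [2.206, 2.237, 0.0]
contact_force: [-1.9, -1.6, 5.1]
opening: -0.0001
grip_force: 2.7
```

```bash
python3 -m handwheel '[{"gripper":1,"offset":[0,0,0.1],"rotation":[0,0,0]},{"gripper":1,"offset":[0,0,0.2],"rotation":[0,0,0]},{"gripper":1,"offset":[0,0,0.3],"rotation":[0,0,0]},{"gripper":1,"offset":[0,0,0.4],"rotation":[0,0,0]},{"gripper":1,"offset":[0,0,0.5],"rotation":[0,0,0]},{"gripper":1,"offset":[0,0,0.5],"rotation":[0,0,0]},{"gripper":1,"offset":[0,0,0.5],"rotation":[0,0,0]},{"gripper":1,"offset":[0,0,0.5],"rotation":[0,0,0]}]'; python3 where.py
```

```text
t: 8.2
tool_pos: [0.5819, 0.2607, 0.0591]
tool_rot: [2.206, 2.237, -0.0]
contact_force: [-3.6, -1.0, 7.9]
opening: -0.0001
grip_force: 3.8
8.2 [0.5819 0.2607 0.0591] [-3.6245 -0.9821  7.9098] -0.00013463826712704642
[[-0.0141  0.9999 -0.    ]
 [ 0.9999  0.0141 -0.0001]
 [-0.0001 -0.     -1.    ]]
offset to 30mm above contact, mm [  0.2873  -0.1866 -43.9451]
turn to ideal [-0.      0.0001  0.0005]
```

The tip stays at 59.1 mm and the force is rising, so this looks like the stop. I'll press a little harder to confirm.

```bash
python3 -m handwheel '[{"gripper":1,"offset":[0,0,0.2],"rotation":[0,0,0]},{"gripper":1,"offset":[0,0,0.4],"rotation":[0,0,0]},{"gripper":1,"offset":[0,0,0.6],"rotation":[0,0,0]},{"gripper":1,"offset":[0,0,0.8],"rotation":[0,0,0]},{"gripper":1,"offset":[0,0,1.0],"rotation":[0,0,0]},{"gripper":1,"offset":[0,0,1.0],"rotation":[0,0,0]},{"gripper":1,"offset":[0,0,1.0],"rotation":[0,0,0]},{"gripper":1,"offset":[0,0,1.0],"rotation":[0,0,0]}]'
```

```text
t: 9.2
tool_pos: [0.5819, 0.2607, 0.059]
tool_rot: [-2.206, -2.237, 0.001]
contact_force: [-5.9, -2.2, 12.1]
opening: -0.0003
grip_force: 6.0
```

The stop is confirmed: no movement at 12 N, with the tip at 59.0 mm, the home height. Now I'll back the hand straight up, then away.

```bash
python3 -m handwheel '[{"gripper":1,"offset":[0,0,-2],"rotation":[0,0,0]},{"gripper":1,"offset":[0,0,-6],"rotation":[0,0,0]},{"gripper":1,"offset":[0,0,-15],"rotation":[0,0,0]},{"gripper":1,"offset":[0,0,-35],"rotation":[0,0,0]},{"gripper":1,"offset":[0,0,-60],"rotation":[0,0,0]},{"gripper":1,"offset":[0,0,-90],"rotation":[0,0,0]},{"gripper":1,"offset":[0,0,-120],"rotation":[0,0,0]},{"gripper":1,"offset":[0,0,-150],"rotation":[0,0,0]}]'
python3 -m handwheel '[{"gripper":1,"offset":[25,-25,0],"rotation":[0,0,0]},{"gripper":1,"offset":[55,-50,0],"rotation":[0,0,0]},{"gripper":1,"offset":[90,-75,0],"rotation":[0,0,0]},{"gripper":1,"offset":[125,-100,0],"rotation":[0,0,0]},{"gripper":1,"offset":[160,-120,0],"rotation":[0,0,0]},{"gripper":1,"offset":[190,-140,0],"rotation":[0,0,0]},{"gripper":1,"offset":[200,-150,0],"rotation":[0,0,0]},{"gripper":1,"offset":[200,-150,0],"rotation":[0,0,0]}]'
python3 - <<'E'
from station import ctrl
import cv2,numpy as np
a=ctrl.get_image("top")["image"][150:225,152:264,::-1]; b=ctrl.get_image("side")["image"][205:285,225:305,::-1]
a=cv2.resize(a,(448,300),interpolation=2); b=cv2.resize(b,(350,350),interpolation=2)
c=np.zeros((350,798,3),np.uint8); c[:300,:448]=a; c[:,448:]=b; cv2.imwrite("pics/after.png",c)
E
```

```text
t: 10.2
tool_pos: [0.5821, 0.2608, 0.2102]
tool_rot: [2.205, 2.236, 0.003]
contact_force: [0.2, 0.3, 0.7]
opening: -0.0001
grip_force: 0.0
t: 11.2
tool_pos: [0.4289, 0.4588, 0.2083]
tool_rot: [2.204, 2.238, 0.001]
contact_force: [-0.1, 0.1, -0.1]
opening: -0.0004
grip_force: 0.0
```

View pics/after.png

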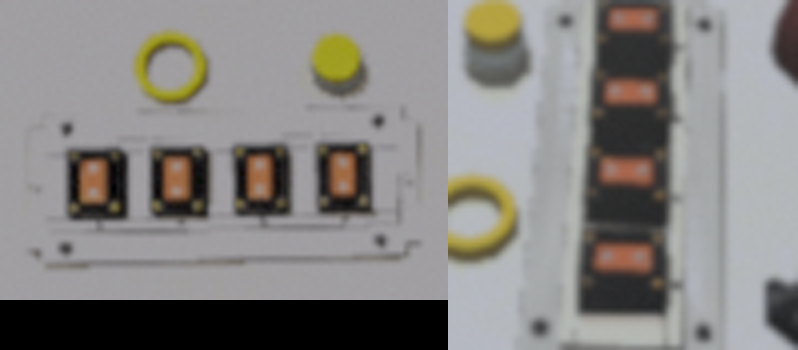

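The leftmost contact is now centred in its housing like the other three (top crop (94,181), side crop (623,258)). The housings, jar and tape look undisturbed, and the hand is clear.

```bash
python3 -c "
from station import ctrl
print(ctrl.finish_job())"
```

```text
the job is handed in; nothing more can be done
None
```

The proud contact, in the housing at the fixture's +y end, is pressed home to its stop: the tip stopped at 59 mm with about 12 N of push, the hand is drawn back clear, and the job is handed in.

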